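# Top up the covered finish crate

## Task

Four of the six cells in the yellow covered crate already hold a tin, but its sprung flaps hide which: feel gently for the two empty cells and put the two loose tins into them, one in each, upright, let go, and standing on the cell floor under the flaps. The tin with the orange band has fallen over: stand it on its foot on the bench and let go of it, so that you can take it again from above by its cap. Lower the tins in rather than dropping them, do not press hard on the crate or what is in it, and leave the other things on the bench where they are.

Things in the scene. Friction and masses are not known exactly. Their poses are not given: they have to be found in the camera images.
- crate: the covered crate: yellow sheet steel, fixed to the bench, 172 mm (its x) by 232 mm (its y) by 137 mm tall. Origin at the centre of its underside, z up. Six cells, three along x by two along y: centres at x = -56, 0, +56 mm and y = -57, +57 mm. Each is 50 mm (x) by 108 mm (y) inside, floor 5 mm above the bench; partitions 6 mm and outer walls 5 mm thick, as high as the cover.
- cover_mid (a point): centre of the crate's cover, 137 mm above the bench, same axes. Over each cell lies a pair of polished, slippery metal flaps, hinged on the cell's two walls that run along y and meeting in the middle (24 mm long each). Pushed down they swing into the cell against light springs (2 to 6 N for a tin, more if pushed fast) and spring shut when nothing holds them. They hide the filling completely.
- cells_mid (a point): centre of the crate's floor, 5 mm up, same axes. Four cells, different each time, hold a tin like the loose ones, whose cap top stands 109 mm above the bench (28 mm below the flaps): a hard stop for what is pushed in there. In an empty cell it goes on to the floor. A tin goes in with its 62 mm side along the cell's 108 mm side (y); fingers on its cap have room to open along y.
- fallen_tin_mid (a point): rectangular metal finish tin with a round black screw cap, 0.17 to 0.34 kg. Body 36 mm (its x) by 62 mm (its y), 80 mm tall; the cap on top, centred, is 26 mm across and 24 mm tall; 104 mm in all (its z, cap at +z). This point is the middle of the tin, 52 mm above its foot. It has an orange-brown band and lies at first on its 62 mm wide face.
- standing_tin_mid (a point): rectangular metal finish tin with a round black screw cap, 0.17 to 0.34 kg. Body 36 mm (its x) by 62 mm (its y), 80 mm tall; the cap on top, centred, is 26 mm across and 24 mm tall; 104 mm in all (its z, cap at +z). This point is the middle of the tin, 52 mm above its foot. It has a green band and stands on the bench at first.
- fallen_tin: the orange-banded tin again; origin at the centre of its foot, same axes. A half turn about z looks and fits the same
- standing_tin: the green-banded tin again; origin at the centre of its foot, same axes. A half turn about z looks and fits the same
- flask: black drinking bottle with a blue cap, 72 mm across, 220 mm tall, standing loose; leave alone. Origin at the centre of its foot
- cup: small white plastic cup, 70 mm across, 85 mm tall, standing loose and light; leave alone. Origin at the centre of its foot
- screwdriver: screwdriver with a green handle, 210 mm long, lying loose along its x; leave alone. Origin at its middle on the bench
- chisel: chisel with a blue handle, 285 mm long, lying loose along its x, handle to -x; leave alone. Origin on the bench about 95 mm from the blade's edge
- caul: wooden clamping block with a cork face, 170 by 45 by 39 mm, lying loose along its x; leave alone. Origin at the centre of its underside
Mind the look-alikes: they are no part of the job. What is shaped like the standing_tin but purple is not meant.

How it is judged:
By the outcome, as a careful person would: the job done as asked, in the order asked, and still so for the second after the job is handed in, with the robot touching nothing.
It also fails if it takes over 72 s, if anything falls off the work surface, if the arm or the gripper's body presses on something with over 40 N, if the wrist force passes 120 N, or if a joint passes its speed limit or range.

## Robot

A 6-joint arm with a two-finger parallel gripper is mounted at the origin on the work surface. World frame = base frame: x ahead of the robot, y to its left, z up, the work surface at z = 0. Lengths are in m, angles in degrees, forces in N, time in s.
With the tool pointing down it reaches from about 0.375 to 0.9 m from the base axis. Payload 3.1 kg.
Tool frame: the origin (TCP) lies on the centre line of the jaws, within the pads' length; the fingertips stand 25 mm ahead of it and the grasp point (between the pads) lies 6 mm ahead of it; z points along the fingers, y is the line along which they close (so a half turn about z gives the same grasp; the last joint's range is limited). The gripper opens to 87 mm and grips with 3 to 60 N. Pads are 19 mm wide; open, the fingers measure 117 mm over their backs; the gripper's body (75 mm by 190 mm) begins 51 mm behind the grasp point.
Start: joints at [-87.004, 30.224, 82.088, -0, 67.689, -10.227], TCP at [0.143, -0.608, 0.248] pointing down, gripper open.
Joint ranges: [-176.69, 176.69], [-43.24, 126.21], [12.49, 139.97], [-82, 262], [0, 151.66], [-163.58, 163.58]. Speed limits (degrees/s): [159.86, 159.86, 180, 180, 180, 180].

## Interface

Orientations are given as a 3x3 rotation matrix whose columns are the frame's x, y, z axes.
In Python, from rig import bot, cams, models gives the robot as it stands. The module is installed in compiled form; this text tells all that it offers.
- The arm moves only by the shell command python3 -m handwheel 'ROWS' [OPENING]. ROWS is JSON, a list of rows, each a list of 6 numbers: the shift along the world's x, y, z each as a share of 1 m, from -1 to 1, then the turn, a rotation vector about the world's x, y, z each as a share of 2 rad, from -1 to 1. In form: [[dx, dy, dz, wx, wy, wz], ...]. A call has exactly 8 rows; each row is the pose to reach, as a shift and turn from the pose commanded when the call began; what a row does not reach only later rows make up. A row lasts 1/12 s, in which the tool goes at most 41.7 mm and 7.16 degrees, less where a joint would pass 70% of its speed; a pose out of reach is approached as far as the arm can. A call with a number of a shift or a turn outside -1 to 1 is refused whole. A call with a gripper value outside its range is refused whole. OPENING is the opening, from -1 (shut) to 1 (fully open), so that 0 is half open, set as the call begins (- or left out, the last holds). The fingers move at their own pace and stop on an object; the grip force is fixed at half the most. Time passes only in rows, so rows that repeat a pose let the fingers close, or fill a call up. It gives the time, the measured TCP pose, the force, the opening and the grip force at its end, in the units of the state.
- bot.read_state(): the state, without advancing time (a new reading comes with each control period).
- cams.capture(name): name is "scene" or "top" or "wrist"; returns (picture, depth): 420x560x3 uint8, blue, green, red; 420x560 float32, m along the optical axis (not along the pixel's ray), 0 where there is no reading.
- cams.calibration(name): a dict with "mtx" (3x3 intrinsics, pixels), "R" (3x3) and "t" (3): a world point X has camera coordinates R X + t; the wrist camera has in their place "tool_from_camera" (4x4, takes a point from camera to tool coordinates, whose origin is the TCP and whose axes are the flange's). Camera axes: x right, y down, z forward; pixel columns grow to the right and rows downward; lengths in m; the calibration is good to about 2 mm. A picture is of the moment at which its call begins: read the wrist's pose just before it. calibration takes no time and is no camera call.
- bot.hand_in(): hands the job in; it is judged then, once.
Trained networks look in the newest picture that a camera, given by its name, has taken for a name from the list of things; names that differ only in an ending like _2 or _b are one class to them, and where a whole thing is asked for, a point or a joint stands for the part that bears it (a point fixed in the world has none). Each returns a list of dicts, best first, with "conf" (0 to 1); they miss things now and then, are a little off and sometimes report something else, mostly with a low value. They report only what shows in the picture. A call takes as long as a camera call. They do not tell look-alikes from the thing itself.
- models.spot_in(query, camera): "position" ([column, row] in pixels, amid what is visible of it).
- models.tip_of(query, camera): "position" ([column, row] in pixels: a listed point, or the origin of a listed thing).
The state is a dict: "time_s": time; "joint_positions": joint angles; "qvel": joint speeds; "tau": joint torques, N m; "position": TCP position; "tcp_rot": TCP orientation; "force": force on the tool from outside, world axes, zero at the start; "moment": the same for the moment, N m; "opening": opening from 0.0 (shut) to 1.0 (fully open); "grasp_force": force on a finger pad.
Only numpy, scipy, OpenCV 4.12 (cv2) and the standard library are available. Lean on these libraries where they do the work, as an engineer would, in place of code of your own. Each camera call takes 0.05 s, during which the arm holds its last target. There are 200 camera calls.

## Working session

There is one attempt and no reset: what is moved stays moved. The work goes in short steps, Python scripts to look and compute and a shell command to move; the robot and the scene stay as the last step left them, time stands still between calls to the robot, and variables do not carry over. Pictures are saved under pics/ and viewed, at most 10 in all, crops included, and the job is handed in when it is done.

```bash
mkdir -p pics; cat > h.py <<'E'
from rig import bot,cams,models
import numpy as np,cv2
def world(cam,px,depth,z=None):
    c=cams.calibration(cam); K=np.array(c["mtx"]);R=np.array(c["R"]);t=np.array(c["t"]).ravel()
    r=np.linalg.inv(K)@np.array([px[0],px[1],1.]); 
    if z is None:
        i,j=int(round(px[1])),int(round(px[0])); p=depth[max(i-2,0):i+3,max(j-2,0):j+3]; p=p[p>0]
        if not len(p): return np.full(3,np.nan)
        return R.T@(r*np.median(p)-t)
    o=-R.T@t; d=R.T@r
    return o+d*(z-o[2])/d[2]
E
python3 - <<'E'
from h import *
s=bot.read_state();print(s["position"],s["force"],s["opening"])
for c in("scene","top"):
    im,d=cams.capture(c);cv2.imwrite(f"pics/{c}0.png",im);np.save(c+"0.npy",d)
    for q in("crate","cover_mid","fallen_tin_mid","standing_tin_mid","fallen_tin","flask","cup","screwdriver","chisel","caul"):
        for r in models.tip_of(q,c)[:3]: print(c,q,np.round(r["position"]),round(r["conf"],2),np.round(world(c,r["position"],d),3))
E
```

```text
[ 0.1429596  -0.60773883  0.24658696] [ 0.19934159  0.02902035 -0.34501912] 0.9991224871729063
scene crate [233. 259.] 0.81 [ 0.627 -0.261  0.106]
scene cover_mid [233. 212.] 0.86 [ 0.508 -0.165  0.139]
scene fallen_tin_mid [348. 195.] 0.8 [0.535 0.276 0.024]
scene standing_tin_mid [320. 206.] 0.97 [0.581 0.091 0.082]
scene standing_tin_mid [255. 191.] 0.81 [0.378 0.021 0.071]
scene standing_tin_mid [307. 200.] 0.78 [0.506 0.116 0.059]
scene fallen_tin [335. 197.] 0.57 [0.505 0.25  0.014]
scene fallen_tin [370. 232.] 0.17 [0.697 0.185 0.008]
scene flask [323. 296.] 0.81 [ 0.804 -0.14   0.033]
scene flask [336. 193.] 0.49 [0.505 0.251 0.029]
scene cup [346. 254.] 0.97 [0.727 0.037 0.019]
scene cup [232. 212.] 0.62 [ 0.505 -0.165  0.135]
scene cup [336. 193.] 0.39 [0.504 0.252 0.03 ]
scene screwdriver [372. 230.] 0.68 [0.698 0.191 0.011]
scene screwdriver [347. 256.] 0.68 [0.728 0.039 0.014]
scene screwdriver [194. 335.] 0.37 [ 0.682 -0.418  0.014]
scene chisel [194. 337.] 0.76 [ 0.684 -0.419  0.011]
scene chisel [349. 195.] 0.33 [0.537 0.282 0.024]
scene caul [126. 254.] 0.77 [ 0.348 
[... 189 characters left out ...]
0.87 [ 0.507 -0.188  0.137]
top fallen_tin_mid [152. 218.] 0.9 [0.508 0.296 0.036]
top standing_tin_mid [220. 194.] 0.94 [0.572 0.098 0.104]
top standing_tin_mid [200. 261.] 0.81 [0.395 0.148 0.104]
top standing_tin_mid [238. 273.] 0.78 [0.365 0.049 0.105]
top fallen_tin [168. 224.] 0.84 [0.494 0.251 0.032]
top flask [300. 127.] 0.83 [ 0.743 -0.109  0.135]
top cup [238. 146.] 0.6 [0.722 0.06  0.004]
top screwdriver [194. 156.] 0.95 [0.688 0.184 0.024]
top chisel [397. 165.] 0.84 [ 0.667 -0.401  0.013]
top chisel [193. 156.] 0.71 [0.689 0.187 0.024]
top caul [399. 167.] 0.7 [ 0.662 -0.407  0.016]
top caul [391. 285.] 0.59 [ 0.326 -0.369  0.04 ]
top caul [322. 217.] 0.58 [ 0.509 -0.165  0.138]
```

View pics/top0.png

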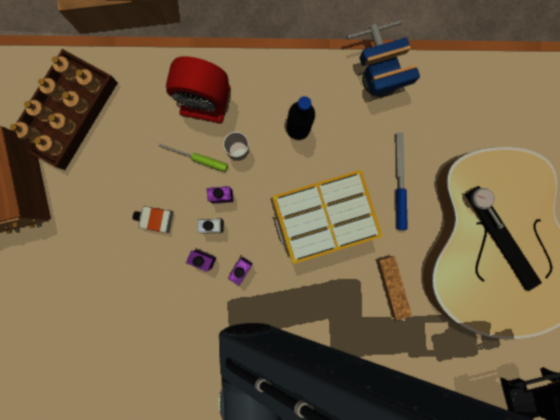

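View pics/scene0.png

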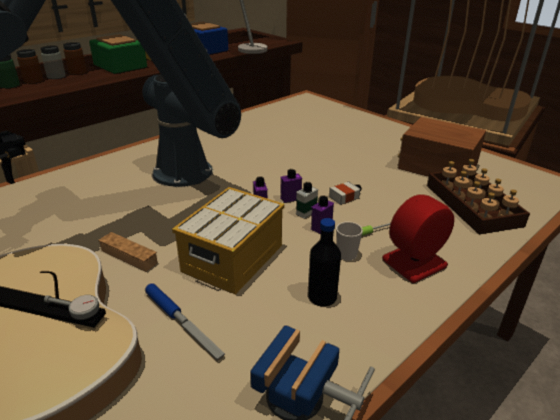

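The top view shows the green-band tin at about (210,226). Purple look-alikes are at (219,194), (200,261) and (240,270). The orange tin lies at (153,219) with its cap to the left, and the crate is centred near (326,216), turned about 15°. The scene view agrees. Next I fit the exact poses from depth.

```bash
python3 - <<'E'
from h import *
d=np.load("top0.npy");c=cams.calibration("top");K=np.array(c["mtx"]);R=np.array(c["R"]);t=np.array(c["t"]).ravel()
v,u=np.mgrid[:420,:560];P=(np.linalg.inv(K)@np.stack([u,v,np.ones_like(u)]).reshape(3,-1))*d.ravel()
W=((P.T-t)@R).reshape(420,560,3)
def rect(m,n):
    p=W[m].astype(np.float32);(x,y),(w,h),a=cv2.minAreaRect(p[:,:2].copy());print(n,m.sum(),np.round([x,y,w,h],4),round(a,1),"z",np.round(np.median(p[:,2]),4))
def win(u0,u1,v0,v1,z0,z1): return (u>=u0)&(u<=u1)&(v>=v0)&(v<=v1)&(W[...,2]>z0)&(W[...,2]<z1)
rect(win(262,390,165,270,.128,.15),"crate")
rect(win(196,226,216,238,.095,.12),"stand cap"); rect(win(196,226,216,238,.07,.09),"stand body")
rect(win(128,180,200,240,.03,.05),"fallen body"); rect(win(128,143,205,230,.015,.04),"fallen cap");rect(win(128,180,200,240,.012,.05),"fallen all")
s=bot.read_state();print(np.round(s["tcp_rot"],3))
m=W[...,2]; 
for n,(a,b,e,f) in dict(flask=(280,320,90,145),cup=(220,255,128,162)).items(): rect(win(a,b,e,f,.05,.3),n)
print("chess box",np.nanmax(W[60:165,15:112,2]),"left box corner",W[215,45],W[130,112],W[160,70])
print("wrist",cams.calibration("wrist")["tool_from_camera"])
i=cv2.imread("pics/top0.png");cv2.imwrite("pics/crop1.png",cv2.resize(i[180:290,120:400],None,fx=2.8,fy=2.8,interpolation=cv2.INTER_CUBIC))
E
```

```text
crate 6585 [ 0.5118 -0.1785  0.1802  0.2411] 17.0 z 0.1379
stand cap 79 [0.4878 0.1312 0.0238 0.0238] 45.6 z 0.1049
stand body 251 [0.4883 0.1311 0.035  0.0622] 0.2 z 0.0803
fallen body 671 [0.5092 0.3012 0.1045 0.062 ] 80.2 z 0.0363
fallen cap 154 [0.5127 0.3367 0.0617 0.0343] 0.5 z 0.0333
fallen all 759 [0.5091 0.3015 0.1049 0.0625] 80.0 z 0.0359
[[ 0.973  0.229 -0.   ]
 [ 0.229 -0.973 -0.   ]
 [-0.    -0.    -1.   ]]
flask 844 [ 0.7725 -0.1125  0.0708  0.0624] 75.3 z 0.1491
cup 242 [0.7092 0.0607 0.0674 0.0679] 0.5 z 0.0764
chess box 1.108298577611551 left box corner [0.51763533 0.59785448 0.02402287] [0.76819154 0.42898557 0.00169737] [0.67824104 0.54539621 0.00415023]
wrist [[-1.19915305e-03 -9.63792067e-01 -2.66652234e-01  7.41564196e-02]
 [ 9.99998737e-01 -1.43398272e-03  6.85948261e-04 -6.88495468e-04]
 [-1.04348619e-03 -2.66651075e-01  9.63792569e-01 -1.37473743e-01]
 [ 0.00000000e+00  0.00000000e+00  0.00000000e+00  1.00000000e+00]]
```

View pics/crop1.png

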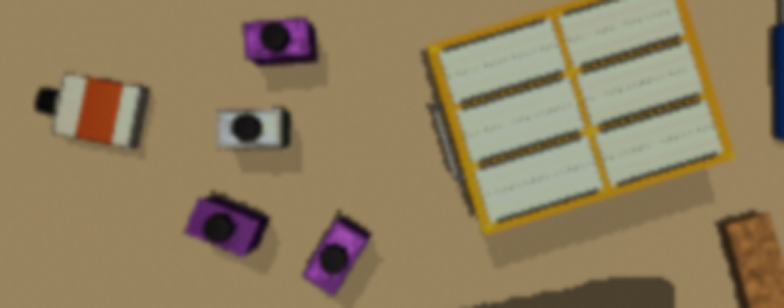

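Poses are consistent: crate at (0.512,-0.178) with yaw 17°, green tin at (0.488,0.131), orange tin around (0.509,0.30) with its axis along about 100°. Moving over the first cell with the jaws shut.

```bash
python3 -m handwheel '[[0.03,0.03,0,0,0,0.033],[0.06,0.06,0,0,0,0.033],[0.08,0.09,0,0,0,0.033],[0.1,0.13,0,0,0,0.033],[0.12,0.165,0,0,0,0.033],[0.14,0.2,0,0,0,0.033],[0.16,0.235,0,0,0,0.033],[0.18,0.27,0,0,0,0.033]]' -1; python3 -m handwheel '[[0.02,0.03,0,0,0,0],[0.04,0.065,0,0,0,0],[0.06,0.1,0,0,0,0],[0.08,0.135,0,0,0,0],[0.1,0.17,0,0,0,0],[0.119,0.198,0,0,0,0],[0.119,0.198,0,0,0,0],[0.119,0.198,0,0,0,0]]'
python3 - <<'E'
from h import *
s=bot.read_state();print(s["joint_positions"],s["position"],np.round(s["tcp_rot"],3))
im,d=cams.capture("wrist");cv2.imwrite("pics/w1.png",im)
T=np.array(cams.calibration("wrist")["tool_from_camera"]);K=np.array(cams.calibration("wrist")["mtx"])
v,u=np.mgrid[:420,:560];P=(np.linalg.inv(K)@np.stack([u,v,np.ones_like(u)]).reshape(3,-1))*d.ravel()
W=((T[:3,:3]@P).T+T[:3,3])@np.array(s["tcp_rot"]).T+s["position"]
np.save("w1.npy",W.reshape(420,560,3))
p=W[(d.ravel()>0)&(abs(W[:,2]-.137)<.006)].astype(np.float32)
print(len(p),cv2.minAreaRect(p[:,:2].copy()),np.median(p[:,2]))
E
```

```text
time_s: 1.77
position: [0.3236, -0.3367, 0.2478]
tcp_rot: [[0.956, 0.292, 0.0], [0.292, -0.956, -0.0], [0.0, 0.001, -1.0]]
force: [1.0, -1.1, 0.4]
opening: 0.476
grasp_force: 0.0
time_s: 2.43
position: [0.4427, -0.139, 0.2477]
tcp_rot: [[0.955, 0.297, 0.0], [0.297, -0.955, -0.001], [0.0, 0.001, -1.0]]
force: [-0.3, 0.1, 0.1]
opening: 0.006
grasp_force: 0.0
[-3.12574956e+01  1.78467892e+01  1.04445928e+02 -2.23994332e-02
  5.76740509e+01  4.14874030e+01] [ 0.44267844 -0.13896325  0.24772732] [[ 0.955  0.297  0.   ]
 [ 0.297 -0.955 -0.001]
 [ 0.     0.001 -1.   ]]
76767 ((0.5133922100067139, -0.1779148280620575), (0.18048635125160217, 0.24169963598251343), 16.841217041015625) 0.13751572
```

View pics/w1.png

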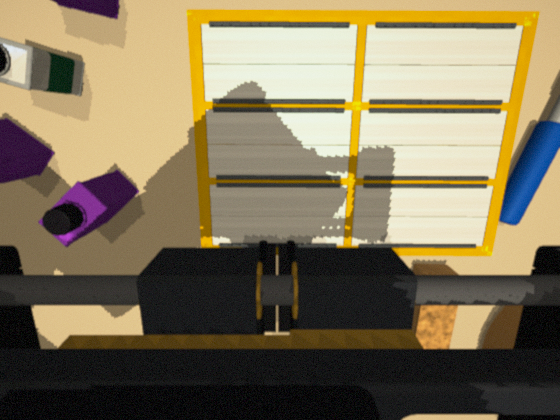

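The wrist view confirms the crate: the cover grid spans (190,12) to (535,250), the flap pairs show clearly, and the fit agrees within 2 mm. Now I probe the first cell gently.

```bash
python3 -m handwheel '[[0,0,-0.03,0,0,0],[0,0,-0.06,0,0,0],[0,0,-0.075,0,0,0],[0,0,-0.082,0,0,0],[0,0,-0.089,0,0,0],[0,0,-0.096,0,0,0],[0,0,-0.102,0,0,0],[0,0,-0.107,0,0,0]]'; python3 -m handwheel '[[0,0,-0.003,0,0,0],[0,0,-0.006,0,0,0],[0,0,-0.008,0,0,0],[0,0,-0.009,0,0,0],[0,0,-0.01,0,0,0],[0,0,-0.01,0,0,0],[0,0,-0.01,0,0,0],[0,0,-0.01,0,0,0]]'
```

```text
time_s: 3.15
position: [0.4425, -0.1411, 0.1407]
tcp_rot: [[0.956, 0.292, 0.001], [0.292, -0.956, -0.001], [0.001, 0.001, -1.0]]
force: [0.3, 0.4, 0.6]
opening: 0.005
grasp_force: 0.5
time_s: 3.82
position: [0.4424, -0.1405, 0.1342]
tcp_rot: [[0.956, 0.293, 0.003], [0.293, -0.956, -0.002], [0.002, 0.003, -1.0]]
force: [-4.8, 2.7, 33.7]
opening: 0.006
grasp_force: 17.6
```

Cell (-1,+1) is occupied: hard stop at 0.134. The arm is stiff (about 10 N/mm), so later probes stop 1.5 mm past the cap level.

```bash
python3 -m handwheel '[[0,0,0.03,0,0,0],[0,0,0.05,0,0,0],[0.027,0.008,0.053,0,0,0],[0.0536,0.0164,0.05,0,0,0],[0.0536,0.0164,0.04,0,0,0],[0.0536,0.0164,0.034,0,0,0],[0.0536,0.0164,0.028,0,0,0],[0.0536,0.0164,0.022,0,0,0]]'; python3 -m handwheel '[[0,0,-0.006,0,0,0],[0,0,-0.012,0,0,0],[0,0,-0.015,0,0,0],[0,0,-0.018,0,0,0],[0,0,-0.02,0,0,0],[0,0,-0.02,0,0,0],[0,0,-0.02,0,0,0],[0,0,-0.02,0,0,0]]'
python3 -m handwheel '[[0,0,0.03,0,0,0],[0,0,0.05,0,0,0],[0.027,0.008,0.053,0,0,0],[0.0536,0.0164,0.05,0,0,0],[0.0536,0.0164,0.04,0,0,0],[0.0536,0.0164,0.034,0,0,0],[0.0536,0.0164,0.028,0,0,0],[0.0536,0.0164,0.022,0,0,0]]'; python3 -m handwheel '[[0,0,-0.006,0,0,0],[0,0,-0.012,0,0,0],[0,0,-0.016,0,0,0],[0,0,-0.019,0,0,0],[0,0,-0.022,0,0,0],[0,0,-0.022,0,0,0],[0,0,-0.022,0,0,0],[0,0,-0.022,0,0,0]]'
```

```text
time_s: 4.48
position: [0.4943, -0.1237, 0.1516]
tcp_rot: [[0.956, 0.292, -0.002], [0.292, -0.956, 0.001], [-0.002, -0.001, -1.0]]
force: [-0.5, -0.3, 1.1]
opening: 0.006
grasp_force: 0.7
time_s: 5.15
position: [0.4956, -0.1239, 0.1326]
tcp_rot: [[0.956, 0.292, -0.0], [0.292, -0.956, 0.0], [-0.0, -0.0, -1.0]]
force: [-0.3, 1.1, -0.2]
opening: 0.005
grasp_force: 0.9
time_s: 5.82
position: [0.5479, -0.1074, 0.1537]
tcp_rot: [[0.956, 0.292, -0.002], [0.292, -0.956, 0.001], [-0.002, -0.001, -1.0]]
force: [0.1, 0.6, 0.9]
opening: 0.005
grasp_force: 0.7
time_s: 6.48
position: [0.5492, -0.1076, 0.1345]
tcp_rot: [[0.956, 0.293, 0.001], [0.293, -0.956, -0.0], [0.001, 0.001, -1.0]]
force: [-3.0, 1.6, 12.1]
opening: 0.006
grasp_force: 7.3
```

(0,+1) is empty and (+1,+1) is occupied. Now the other row.

```bash
python3 -m handwheel '[[0,0,0.03,0,0,0],[0.002,-0.004,0.053,0,0,0],[0.013,-0.04,0.055,0,0,0],[0.024,-0.077,0.053,0,0,0],[0.0334,-0.109,0.05,0,0,0],[0.0334,-0.109,0.038,0,0,0],[0.0334,-0.109,0.03,0,0,0],[0.0334,-0.109,0.024,0,0,0]]'; python3 -m handwheel '[[0,0,-0.006,0,0,0],[0,0,-0.012,0,0,0],[0,0,-0.016,0,0,0],[0,0,-0.019,0,0,0],[0,0,-0.022,0,0,0],[0,0,-0.022,0,0,0],[0,0,-0.022,0,0,0],[0,0,-0.022,0,0,0]]'
python3 -m handwheel '[[0,0,0.03,0,0,0],[0,0,0.05,0,0,0],[-0.027,-0.008,0.053,0,0,0],[-0.0536,-0.0164,0.05,0,0,0],[-0.0536,-0.0164,0.04,0,0,0],[-0.0536,-0.0164,0.034,0,0,0],[-0.0536,-0.0164,0.028,0,0,0],[-0.0536,-0.0164,0.022,0,0,0]]'; python3 -m handwheel '[[0,0,-0.006,0,0,0],[0,0,-0.012,0,0,0],[0,0,-0.016,0,0,0],[0,0,-0.019,0,0,0],[0,0,-0.022,0,0,0],[0,0,-0.022,0,0,0],[0,0,-0.022,0,0,0],[0,0,-0.022,0,0,0]]'
```

```text
time_s: 7.15
position: [0.5814, -0.216, 0.155]
tcp_rot: [[0.956, 0.292, -0.003], [0.292, -0.956, 0.002], [-0.002, -0.002, -1.0]]
force: [-0.0, -0.7, 1.3]
opening: 0.004
grasp_force: 0.7
time_s: 7.82
position: [0.5826, -0.2163, 0.1345]
tcp_rot: [[0.956, 0.293, -0.0], [0.293, -0.956, 0.0], [-0.0, -0.0, -1.0]]
force: [0.0, 1.3, 0.5]
opening: 0.009
grasp_force: 0.7
time_s: 8.48
position: [0.5298, -0.2331, 0.1559]
tcp_rot: [[0.956, 0.293, 0.001], [0.293, -0.956, -0.0], [0.001, 0.0, -1.0]]
force: [0.2, 0.6, 1.2]
opening: 0.005
grasp_force: 0.7
time_s: 9.15
position: [0.5291, -0.2329, 0.1345]
tcp_rot: [[0.956, 0.292, 0.0], [0.292, -0.956, 0.0], [0.0, 0.0, -1.0]]
force: [0.2, 1.2, 0.8]
opening: 0.008
grasp_force: 0.7
```

Those two only just reached cap level, so I go 3 mm deeper here.

```bash
python3 -m handwheel '[[0,0,-0.001,0,0,0],[0,0,-0.002,0,0,0],[0,0,-0.0025,0,0,0],[0,0,-0.003,0,0,0],[0,0,-0.003,0,0,0],[0,0,-0.003,0,0,0],[0,0,-0.003,0,0,0],[0,0,-0.003,0,0,0]]'
```

```text
time_s: 9.82
position: [0.5293, -0.2329, 0.1344]
tcp_rot: [[0.956, 0.293, 0.001], [0.293, -0.956, -0.001], [0.001, 0.001, -1.0]]
force: [-3.1, 2.6, 16.5]
opening: 0.008
grasp_force: 9.1
```

```bash
python3 -m handwheel '[[0,0,0.03,0,0,0],[0,0,0.05,0,0,0],[-0.027,-0.008,0.053,0,0,0],[-0.0536,-0.0164,0.05,0,0,0],[-0.0536,-0.0164,0.04,0,0,0],[-0.0536,-0.0164,0.034,0,0,0],[-0.0536,-0.0164,0.028,0,0,0],[-0.0536,-0.0164,0.022,0,0,0]]'; python3 -m handwheel '[[0,0,-0.006,0,0,0],[0,0,-0.012,0,0,0],[0,0,-0.016,0,0,0],[0,0,-0.019,0,0,0],[0,0,-0.022,0,0,0],[0,0,-0.022,0,0,0],[0,0,-0.022,0,0,0],[0,0,-0.022,0,0,0]]'
```

```text
time_s: 10.48
position: [0.4763, -0.2495, 0.1529]
tcp_rot: [[0.956, 0.293, 0.001], [0.293, -0.956, -0.0], [0.001, 0.0, -1.0]]
force: [0.7, 0.7, 1.1]
opening: 0.007
grasp_force: 0.7
time_s: 11.15
position: [0.4753, -0.2493, 0.1316]
tcp_rot: [[0.956, 0.292, -0.0], [0.292, -0.956, 0.0], [-0.0, -0.0, -1.0]]
force: [0.4, 0.8, -0.6]
opening: 0.003
grasp_force: 0.9
```

Empty cells are (0,+1) at (0.495,-0.124) and (-1,-1) at (0.475,-0.249). Moving over the green tin.

```bash
python3 -m handwheel '[[0,0,0.035,0,0,0],[0,0,0.07,0,0,0],[0,0.035,0.08,0,0,-0.05],[0.002,0.075,0.08,0,0,-0.1],[0.004,0.115,0.08,0,0,-0.148],[0.006,0.155,0.08,0,0,-0.148],[0.008,0.195,0.08,0,0,-0.148],[0.01,0.235,0.08,0,0,-0.148]]' ; python3 -m handwheel '[[0,0.04,0,0,0,0],[0,0.08,0,0,0,0],[0,0.12,0,0,0,0],[0.003,0.145,0,0,0,0],[0.003,0.145,0,0,0,0],[0.003,0.145,0,0,0,0],[0.003,0.145,0,0,0,0],[0.003,0.145,0,0,0,0]]' 0.05
python3 - <<'E'
from h import *
s=bot.read_state();print(s["joint_positions"],s["position"])
im,d=cams.capture("wrist");cv2.imwrite("pics/w2.png",im)
T=np.array(cams.calibration("wrist")["tool_from_camera"]);K=np.array(cams.calibration("wrist")["mtx"])
v,u=np.mgrid[:420,:560];P=(np.linalg.inv(K)@np.stack([u,v,np.ones_like(u)]).reshape(3,-1))*d.ravel()
W=((T[:3,:3]@P).T+T[:3,3])@np.array(s["tcp_rot"]).T+s["position"]
for z0,z1 in((.098,.11),(.074,.086)):
  p=W[(d.ravel()>0)&(W[:,2]>z0)&(W[:,2]<z1)&(np.hypot(W[:,0]-.488,W[:,1]-.131)<.045)].astype(np.float32)
  print(len(p),cv2.minAreaRect(p[:,:2].copy()) if len(p) else 0)
E
```

```text
time_s: 11.82
position: [0.4853, -0.0128, 0.2122]
tcp_rot: [[1.0, 0.0, 0.001], [0.0, -1.0, -0.0], [0.001, 0.0, -1.0]]
force: [1.3, 0.6, -0.0]
opening: 0.003
grasp_force: 0.0
time_s: 12.48
position: [0.4884, 0.1295, 0.2116]
tcp_rot: [[1.0, -0.001, -0.0], [-0.001, -1.0, -0.0], [-0.0, 0.0, -1.0]]
force: [-0.6, -0.1, 0.2]
opening: 0.49
grasp_force: 0.0
[ 2.17196147e+00  2.39884274e+01  1.01276971e+02 -2.41788558e-02
  5.47376091e+01  9.22189287e+01] [0.48842109 0.12950697 0.21163621]
834 ((0.4900365173816681, 0.13255786895751953), (0.025169627740979195, 0.025959115475416183), 18.831375122070312)
2120 ((0.49004828929901123, 0.13267864286899567), (0.0365738682448864, 0.06282912939786911), 1.2238506078720093)
```

View pics/w2.png

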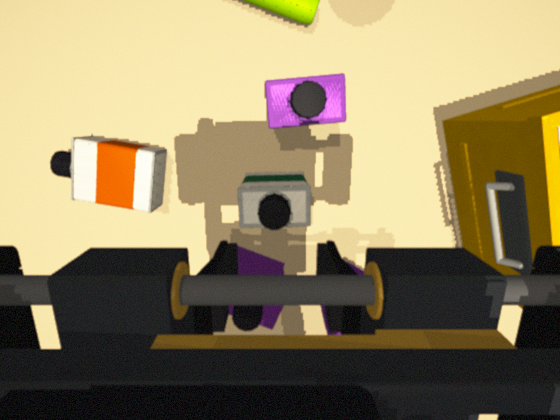

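The wrist view shows the green tin at (274,205), grey top with a dark green side, fitted at (0.490,0.1327). The jaws are lined up with its long side. Descending on the cap and gripping.

```bash
python3 -m handwheel '[[0.0015,0.003,-0.03,0,0,0],[0.0015,0.003,-0.06,0,0,0],[0.0015,0.003,-0.08,0,0,0],[0.0015,0.003,-0.09,0,0,0],[0.0015,0.003,-0.098,0,0,0],[0.0015,0.003,-0.102,0,0,0],[0.0015,0.003,-0.102,0,0,0],[0.0015,0.003,-0.102,0,0,0]]';  python3 -m handwheel '[[0,0,0,0,0,0],[0,0,0,0,0,0],[0,0,0,0,0,0],[0,0,0,0,0,0],[0,0,0,0,0,0],[0,0,0,0,0,0],[0,0,0.01,0,0,0],[0,0,0.03,0,0,0]]' -1
```

```text
time_s: 13.2
position: [0.4906, 0.1334, 0.1102]
tcp_rot: [[1.0, 0.0, 0.002], [0.0, -1.0, 0.0], [0.002, -0.0, -1.0]]
force: [0.0, 0.4, 0.6]
opening: 0.526
grasp_force: 0.0
time_s: 13.87
position: [0.4878, 0.1335, 0.1382]
tcp_rot: [[1.0, 0.001, -0.006], [0.001, -1.0, -0.0], [-0.006, 0.0, -1.0]]
force: [0.3, 0.9, -1.6]
opening: 0.285
grasp_force: 30.0
```

```bash
python3 -m handwheel '[[0,0,0.035,0,0,0],[0,0,0.07,0,0,0],[0,0,0.105,0,0,0],[0,-0.02,0.135,0,0,0.03],[0.001,-0.055,0.14,0,0,0.08],[0.002,-0.09,0.14,0,0,0.12],[0.003,-0.125,0.14,0,0,0.148],[0.004,-0.16,0.14,0,0,0.148]]' ; python3 -m handwheel '[[0,-0.035,0,0,0,0],[0.001,-0.07,0,0,0,0],[0.001,-0.09,0,0,0,0],[0.001,-0.0975,0,0,0,0],[0.001,-0.0975,0,0,0,0],[0.001,-0.0975,-0.01,0,0,0],[0.001,-0.0975,-0.018,0,0,0],[0.001,-0.0975,-0.022,0,0,0]]'
```

```text
time_s: 14.53
position: [0.4931, -0.0274, 0.2803]
tcp_rot: [[0.955, 0.295, 0.0], [0.295, -0.955, 0.0], [0.0, -0.0, -1.0]]
force: [0.0, 0.6, -1.3]
opening: 0.293
grasp_force: 30.0
time_s: 15.2
position: [0.4938, -0.122, 0.2564]
tcp_rot: [[0.956, 0.294, -0.003], [0.294, -0.956, 0.002], [-0.002, -0.003, -1.0]]
force: [-0.0, -0.4, -1.5]
opening: 0.288
grasp_force: 30.0
```

```bash
python3 -m handwheel '[[0.001,-0.002,-0.006,0,0,0],[0.001,-0.002,-0.012,0,0,0],[0.001,-0.002,-0.018,0,0,0],[0.001,-0.002,-0.024,0,0,0],[0.001,-0.002,-0.03,0,0,0],[0.001,-0.002,-0.036,0,0,0],[0.001,-0.002,-0.042,0,0,0],[0.001,-0.002,-0.048,0,0,0]]' ; python3 -m handwheel '[[0,0,-0.006,0,0,0],[0,0,-0.012,0,0,0],[0,0,-0.018,0,0,0],[0,0,-0.026,0,0,0],[0,0,-0.034,0,0,0],[0,0,-0.042,0,0,0],[0,0,-0.05,0,0,0],[0,0,-0.055,0,0,0]]'
```

```text
time_s: 15.87
position: [0.4957, -0.1258, 0.2087]
tcp_rot: [[0.956, 0.292, -0.001], [0.292, -0.956, 0.0], [-0.0, -0.0, -1.0]]
force: [-0.3, -0.4, -1.7]
opening: 0.292
grasp_force: 30.0
time_s: 16.53
position: [0.4955, -0.1257, 0.1533]
tcp_rot: [[0.956, 0.292, -0.001], [0.292, -0.956, 0.001], [-0.001, -0.001, -1.0]]
force: [0.3, -0.7, -1.8]
opening: 0.291
grasp_force: 30.0
```

```bash
python3 -m handwheel '[[0,0,-0.008,0,0,0],[0,0,-0.016,0,0,0],[0,0,-0.022,0,0,0],[0,0,-0.028,0,0,0],[0,0,-0.032,0,0,0],[0,0,-0.035,0,0,0],[0,0,-0.037,0,0,0],[0,0,-0.038,0,0,0]]'
```

```text
time_s: 17.2
position: [0.4959, -0.1259, 0.1164]
tcp_rot: [[0.956, 0.292, -0.0], [0.292, -0.956, 0.0], [-0.0, -0.0, -1.0]]
force: [-0.3, 0.1, -1.9]
opening: 0.291
grasp_force: 30.5
```

```bash
python3 -m handwheel '[[0,0,-0.0005,0,0,0],[0,0,-0.001,0,0,0],[0,0,-0.0015,0,0,0],[0,0,-0.002,0,0,0],[0,0,-0.002,0,0,0],[0,0,-0.002,0,0,0],[0,0,-0.002,0,0,0],[0,0,-0.002,0,0,0]]'
```

```text
time_s: 17.87
position: [0.4962, -0.1261, 0.1149]
tcp_rot: [[0.956, 0.292, 0.001], [0.292, -0.956, -0.0], [0.001, 0.001, -1.0]]
force: [-0.4, -0.3, 3.0]
opening: 0.289
grasp_force: 30.6
```

The green tin touches the floor (force change about +5 N). Letting go, rising, then heading to the fallen tin while turning and opening.

```bash
python3 -m handwheel '[[0,0,0,0,0,0],[0,0,0,0,0,0],[0,0,0,0,0,0],[0,0,0.01,0,0,0],[0,0,0.03,0,0,0],[0,0,0.05,0,0,0],[0,0,0.075,0,0,0],[0,0,0.105,0,0,0]]' 0.05
python3 -m handwheel '[[0,0.04,0,0,0,0.06],[0,0.08,0,0,0,0.12],[0.002,0.12,0,0,0,0.18],[0.003,0.16,0,0,0,0.24],[0.004,0.2,0,0,0,0.3],[0.005,0.24,0,0,0,0.36],[0.006,0.28,0,0,0,0.42],[0.008,0.32,0,0,0,0.48]]' 1
python3 - <<'E'
from h import *
im,d=cams.capture("wrist");s=bot.read_state();print(s["joint_positions"])
T=np.array(cams.calibration("wrist")["tool_from_camera"]);K=np.array(cams.calibration("wrist")["mtx"])
v,u=np.mgrid[:420,:560];P=(np.linalg.inv(K)@np.stack([u,v,np.ones_like(u)]).reshape(3,-1))*d.ravel()
W=((T[:3,:3]@P).T+T[:3,3])@np.array(s["tcp_rot"]).T+s["position"]
p=W[(d.ravel()>0)&(W[:,2]>.03)&(W[:,2]<.042)&(np.hypot(W[:,0]-.509,W[:,1]-.30)<.07)].astype(np.float32)
print(len(p),cv2.minAreaRect(p[:,:2].copy()) if len(p) else 0)
p=W[(d.ravel()>0)&(W[:,2]>.012)&(W[:,2]<.042)&(np.hypot(W[:,0]-.509,W[:,1]-.30)<.07)].astype(np.float32)
print(len(p),cv2.minAreaRect(p[:,:2].copy()) if len(p) else 0)
cv2.imwrite("pics/w3.png",im)
E
```

```text
time_s: 18.53
position: [0.4948, -0.1253, 0.2201]
tcp_rot: [[0.956, 0.292, -0.003], [0.292, -0.956, 0.001], [-0.002, -0.002, -1.0]]
force: [0.9, -0.0, -1.0]
opening: 0.522
grasp_force: 0.0
time_s: 19.2
position: [0.5032, 0.1961, 0.2202]
tcp_rot: [[0.303, 0.953, -0.0], [0.953, -0.303, -0.0], [-0.0, -0.0, -1.0]]
force: [0.5, -0.5, 0.2]
opening: 0.976
grasp_force: 0.0
[ 9.99297752 25.84316731 95.74678595  0.37443885 58.21325348 26.97671547]
6263 ((0.5111038088798523, 0.3103766441345215), (0.10382985323667526, 0.06261932849884033), 80.21862030029297)
6563 ((0.5111134648323059, 0.3104325532913208), (0.10394331812858582, 0.06261932849884033), 80.21862030029297)
```

```bash
python3 - <<'E'
from h import *
s=bot.read_state();print(s["position"]);im,d=cams.capture("wrist")
T=np.array(cams.calibration("wrist")["tool_from_camera"]);K=np.array(cams.calibration("wrist")["mtx"])
v,u=np.mgrid[:420,:560];P=(np.linalg.inv(K)@np.stack([u,v,np.ones_like(u)]).reshape(3,-1))*d.ravel()
W=((T[:3,:3]@P).T+T[:3,3])@np.array(s["tcp_rot"]).T+s["position"]
p=W[(d.ravel()>0)&(W[:,2]>.012)&(W[:,2]<.042)&(np.hypot(W[:,0]-.509,W[:,1]-.30)<.07)].astype(np.float32)
print(len(p),cv2.minAreaRect(p[:,:2].copy()) if len(p) else 0)
E
```

```text
[0.50357806 0.20302264 0.22055917]
6383 ((0.5112022161483765, 0.30219146609306335), (0.10380586981773376, 0.06256038695573807), 79.72653198242188)
```

```bash
python3 -m handwheel '[[0.001,0.035,-0.02,0,0,0.033],[0.003,0.07,-0.04,0,0,0.0655],[0.0055,0.098,-0.06,0,0,0.0655],[0.0055,0.098,-0.08,0,0,0.0655],[0.0055,0.098,-0.09,0,0,0.0655],[0.0055,0.098,-0.09,0,0,0.0655],[0.0055,0.098,-0.09,0,0,0.0655],[0.0055,0.098,-0.09,0,0,0.0655]]'
python3 -m handwheel '[[0,0,0,-0.054,0.0095,0],[0,0,0,-0.107,0.019,0],[0,0,0,-0.16,0.028,0],[0,0,-0.02,-0.215,0.038,0],[0,0,-0.04,-0.215,0.038,0],[0,0,-0.05,-0.215,0.038,0],[0,0,-0.05,-0.215,0.038,0],[0,0,-0.05,-0.215,0.038,0]]'
```

```text
time_s: 19.97
position: [0.5102, 0.2912, 0.1307]
tcp_rot: [[0.184, 0.983, 0.001], [0.983, -0.184, 0.0], [0.001, 0.001, -1.0]]
force: [0.7, 0.3, -0.8]
opening: 0.996
grasp_force: 0.0
time_s: 20.63
position: [0.5097, 0.2911, 0.0803]
tcp_rot: [[0.167, 0.983, -0.074], [0.891, -0.183, -0.416], [-0.423, 0.003, -0.906]]
force: [-0.3, 0.5, -0.5]
opening: 0.997
grasp_force: 0.0
```

```bash
python3 -m handwheel '[[0,0.0015,-0.015,0,0,0],[0,0.0015,-0.03,0,0,0],[0,0.0015,-0.04,0,0,0],[0,0.0015,-0.046,0,0,0],[0,0.0015,-0.049,0,0,0],[0,0.0015,-0.05,0,0,0],[0,0.0015,-0.05,0,0,0],[0,0.0015,-0.05,0,0,0]]'
python3 -m handwheel '[[0,0,0,0,0,0],[0,0,0,0,0,0],[0,0,0,0,0,0],[0,0,0,0,0,0],[0,0,0,0,0,0],[0,0,0.003,0,0,0],[0,0,0.015,0,0,0],[0,0,0.04,0,0,0]]' -1
```

```text
time_s: 21.3
position: [0.5096, 0.2938, 0.0298]
tcp_rot: [[0.166, 0.983, -0.073], [0.891, -0.181, -0.416], [-0.423, 0.004, -0.906]]
force: [-0.7, -0.2, -0.9]
opening: 1.002
grasp_force: 0.0
time_s: 21.97
position: [0.5073, 0.2927, 0.0674]
tcp_rot: [[0.163, 0.983, -0.079], [0.89, -0.182, -0.419], [-0.426, -0.002, -0.905]]
force: [0.1, 0.7, -2.8]
opening: 0.711
grasp_force: 30.0
```

Gripped at 62 mm width. Lift, carry to the free area at (0.2,0.46), and yaw so that the cap side points to the base.

```bash
python3 -m handwheel '[[0,0,0.04,0,0,0.04],[0,0,0.08,0,0,0.1],[0,0,0.12,0,0,0.16],[-0.02,0.01,0.15,0,0,0.22],[-0.05,0.025,0.15,0,0,0.28],[-0.08,0.045,0.15,0,0,0.34],[-0.11,0.06,0.15,0,0,0.4],[-0.14,0.08,0.15,0,0,0.46]]'
python3 -m handwheel '[[-0.03,0.015,0,0,0,0.06],[-0.06,0.03,0,0,0,0.12],[-0.09,0.05,0,0,0,0.18],[-0.12,0.065,0,0,0,0.24],[-0.14,0.075,0,0,0,0.3],[-0.155,0.082,0,0,0,0.36],[-0.167,0.087,0,0,0,0.42],[-0.167,0.087,0,0,0,0.48]]'
python3 -m handwheel '[[0,0,0,0,0,0.06],[0,0,0,0,0,0.12],[0,0,0,0,0,0.18],[0,0,0,0,0,0.24],[0,0,0,0,0,0.3],[0,0,0,0,0,0.36],[0,0,0,0,0,0.4],[0,0,0,0,0,0.404]]'
python3 -c "
from h import *
s=bot.read_state();print(s['joint_positions'],s['qvel'])"
```

```text
time_s: 22.63
position: [0.3673, 0.3732, 0.2205]
tcp_rot: [[-0.612, 0.737, 0.288], [0.669, 0.676, -0.31], [-0.423, 0.003, -0.906]]
force: [-0.5, 0.9, -2.8]
opening: 0.708
grasp_force: 30.0
time_s: 23.3
position: [0.1997, 0.461, 0.22]
tcp_rot: [[-0.898, -0.135, 0.418], [-0.121, 0.991, 0.06], [-0.423, 0.003, -0.906]]
force: [0.0, 0.3, -4.1]
opening: 0.711
grasp_force: 30.0
time_s: 23.97
position: [0.2013, 0.4593, 0.2194]
tcp_rot: [[-0.563, -0.786, 0.256], [-0.713, 0.618, 0.331], [-0.418, 0.004, -0.908]]
force: [0.5, 0.5, -3.8]
opening: 0.705
grasp_force: 30.0
[ 53.94697533  17.83856063 117.77768215  -2.0818913   19.6921778
 -86.00893106] [ -14.82419802   -2.29135893    4.80805886   73.42886117   -7.31978801
 -124.66018846]
```

```bash
python3 -m handwheel '[[0,0,0,-0.045,0.034,0],[0,0,0,-0.09,0.067,0],[0,0,0,-0.135,0.1,0],[0,0,0,-0.18,0.134,0],[0,0,0,-0.225,0.167,0],[0,0,0,-0.27,0.2,0],[0,0,0,-0.3155,0.234,0],[0,0,0,-0.3155,0.234,0]]'
python3 -m handwheel '[[0,0,0,-0.045,0.034,0],[0,0,0,-0.09,0.067,0],[0,0,0,-0.135,0.1,0],[0,0,0,-0.18,0.134,0],[0,0,0,-0.225,0.167,0],[0,0,0,-0.27,0.2,0],[0,0,0,-0.3155,0.234,0],[0,0,0,-0.3155,0.234,0]]'
python3 -c "
from h import *
s=bot.read_state();print(s['joint_positions'])
im,d=cams.capture('scene');cv2.imwrite('pics/s4.png',im[60:330,130:])"
```

```text
time_s: 24.63
position: [0.2043, 0.4627, 0.2182]
tcp_rot: [[-0.584, -0.787, -0.197], [-0.735, 0.616, -0.283], [0.344, -0.02, -0.939]]
force: [1.1, 0.5, -3.6]
opening: 0.711
grasp_force: 30.0
time_s: 25.3
position: [0.2018, 0.4598, 0.2148]
tcp_rot: [[-0.273, -0.8, -0.534], [-0.315, 0.599, -0.736], [0.909, -0.032, -0.416]]
force: [0.8, -0.2, -4.7]
opening: 0.71
grasp_force: 30.0
[ 53.70569111  52.69389647  68.22009089  -0.36804668 124.51508572
 -88.30706464]
```

View pics/s4.png

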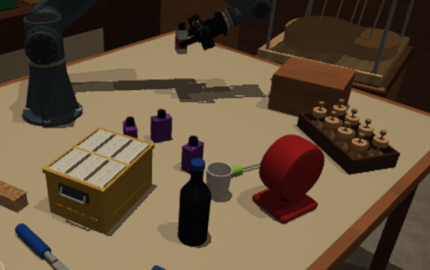

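The orange tin hangs upright in the jaws, at about (181,38) in the crop, and the area is clear. Next I work out the remaining tilt correction.

```bash
python3 -m handwheel '[[0,0,0,0,0,0],[0,0,0,0,0,0],[0,0,0,0,0,0],[0,0,0,0,0,0],[0,0,0,0,0,0],[0,0,0,0,0,0],[0,0,0,0,0,0],[0,0,0,0,0,0]]' >/dev/null
python3 -c "
from h import *
s=bot.read_state();R=np.array(s['tcp_rot']);print(s['position'],s['force'])
R0=np.array([[0.166,0.983,-0.073],[0.891,-0.181,-0.416],[-0.423,0.004,-0.906]])
g0=np.array([0.5096,0.2938,0.0298]); az=np.radians(79.9);a=np.array([np.cos(az),np.sin(az),0])
mid=np.array([.5112,.3022,.018]);foot=mid-.052*a
al=R0.T@a; fl=R0.T@(foot-g0)
print('up',R@al,'foot',R@fl+s['position'])
w=np.cross(R@al,[0,0,1]);print('corr share',w/2, 'tool y',R[:,1])
"
```

```text
[0.20191752 0.46041463 0.2192896 ] [ 0.41159239 -0.96118911 -3.30738603]
up [-0.01953329  0.01799054  0.99954884] foot [0.19565122 0.45022046 0.1758987 ]
corr share [ 0.00899527  0.00976664 -0.        ] tool y [-0.80017598  0.59889875 -0.0322287 ]
```

```bash
python3 -m handwheel '[[0,0,-0.03,0.009,0.01,0],[0,0,-0.06,0.009,0.01,0],[0,0,-0.09,0.009,0.01,0],[0,0,-0.115,0.009,0.01,0],[0,0,-0.135,0.009,0.01,0],[0,0,-0.15,0.009,0.01,0],[0,0,-0.16,0.009,0.01,0],[0,0,-0.165,0.009,0.01,0]]'
python3 -m handwheel '[[0,0,-0.002,0,0,0],[0,0,-0.004,0,0,0],[0,0,-0.006,0,0,0],[0,0,-0.008,0,0,0],[0,0,-0.009,0,0,0],[0,0,-0.009,0,0,0],[0,0,-0.009,0,0,0],[0,0,-0.009,0,0,0]]'
python3 -c "
from h import *
s=bot.read_state();print(s['joint_positions'])"
```

```text
time_s: 26.68
position: [0.2017, 0.4602, 0.0529]
tcp_rot: [[-0.256, -0.801, -0.542], [-0.334, 0.599, -0.728], [0.907, -0.005, -0.42]]
force: [0.1, -0.9, -2.5]
opening: 0.71
grasp_force: 30.0
time_s: 27.35
position: [0.202, 0.4605, 0.0454]
tcp_rot: [[-0.257, -0.801, -0.541], [-0.335, 0.599, -0.727], [0.907, -0.005, -0.422]]
force: [-0.8, -0.9, -2.0]
opening: 0.708
grasp_force: 30.0
[ 53.48185022  65.85161781  67.26091929   0.15133659 111.92851493
 -89.53448824]
```

```bash
python3 -m handwheel '[[0,0,-0.0005,0,0,0],[0,0,-0.001,0,0,0],[0,0,-0.0015,0,0,0],[0,0,-0.0015,0,0,0],[0,0,-0.0015,0,0,0],[0,0,-0.0015,0,0,0],[0,0,-0.0015,0,0,0],[0,0,-0.0015,0,0,0]]'
```

```text
time_s: 28.02
position: [0.2019, 0.4604, 0.0438]
tcp_rot: [[-0.257, -0.801, -0.542], [-0.335, 0.599, -0.727], [0.907, -0.005, -0.422]]
force: [-0.0, -0.0, -0.8]
opening: 0.711
grasp_force: 30.0
```

```bash
python3 -m handwheel '[[0,0,-0.0005,0,0,0],[0,0,-0.0008,0,0,0],[0,0,-0.001,0,0,0],[0,0,-0.001,0,0,0],[0,0,-0.001,0,0,0],[0,0,-0.001,0,0,0],[0,0,-0.001,0,0,0],[0,0,-0.001,0,0,0]]'
python3 -m handwheel '[[0,0,0,0,0,0],[0,0,0,0,0,0],[0,0,0,0,0,0],[0,0,0,0,0,0],[0,0,0,0,0,0],[0.003,0.004,0.002,0,0,0],[0.008,0.011,0.006,0,0,0],[0.015,0.02,0.012,0,0,0]]' 1
```

```text
time_s: 28.68
position: [0.2019, 0.4604, 0.0438]
tcp_rot: [[-0.256, -0.801, -0.542], [-0.334, 0.599, -0.728], [0.907, -0.005, -0.42]]
force: [1.1, 0.5, 5.7]
opening: 0.711
grasp_force: 30.0
time_s: 29.35
position: [0.2167, 0.4803, 0.0546]
tcp_rot: [[-0.255, -0.801, -0.542], [-0.333, 0.599, -0.728], [0.908, -0.005, -0.42]]
force: [0.5, -0.1, -0.6]
opening: 0.995
grasp_force: 0.0
```

```bash
python3 -m handwheel '[[0.01,0.014,0.01,0,0,0],[0.022,0.03,0.018,0,0,0],[0.036,0.048,0.03,0,0,0],[0.05,0.066,0.045,0,0,0],[0.055,0.073,0.075,0,0,0],[0.055,0.073,0.11,0,0,0],[0.055,0.073,0.15,0.05,-0.037,0],[0.055,0.073,0.19,0.1,-0.075,0]]'
python3 -m handwheel '[[0,0,0.01,0.045,-0.034,0],[0,0,0.01,0.09,-0.067,0],[0,0,0.01,0.135,-0.1,0],[0,0,0.01,0.18,-0.135,0],[-0.01,-0.01,0.01,0.225,-0.168,0],[-0.02,-0.02,0.01,0.27,-0.202,0],[-0.03,-0.035,0.01,0.315,-0.236,0],[-0.04,-0.05,0.01,0.354,-0.265,0]]' 0.05
python3 -m handwheel '[[0,0,0,0,0,0],[0,0,0,0,0,0],[0,0,0,0,0,0],[0,0,0,0,0,0],[0,0,0,0,0,0],[0,0,0,0,0,0],[0,0,0,0,0,0],[0,0,0,0,0,0]]'
python3 - <<'E'
from h import *
s=bot.read_state();im,d=cams.capture("wrist");cv2.imwrite("pics/w5.png",im)
T=np.array(cams.calibration("wrist")["tool_from_camera"]);K=np.array(cams.calibration("wrist")["mtx"])
v,u=np.mgrid[:420,:560];P=(np.linalg.inv(K)@np.stack([u,v,np.ones_like(u)]).reshape(3,-1))*d.ravel()
W=((T[:3,:3]@P).T+T[:3,3])@np.array(s["tcp_rot"]).T+s["position"]
for z0,z1 in((.098,.11),(.074,.086)):
  p=W[(d.ravel()>0)&(W[:,2]>z0)&(W[:,2]<z1)&(np.hypot(W[:,0]-.196,W[:,1]-.45)<.045)].astype(np.float32)
  print(len(p),cv2.minAreaRect(p[:,:2].copy()) if len(p) else 0)
print(s["joint_positions"])
E
```

```text
time_s: 30.02
position: [0.2723, 0.5533, 0.2416]
tcp_rot: [[-0.383, -0.799, -0.463], [-0.502, 0.601, -0.622], [0.776, -0.006, -0.631]]
force: [0.9, 0.8, 1.9]
opening: 0.999
grasp_force: 0.0
time_s: 30.68
position: [0.2314, 0.5029, 0.2558]
tcp_rot: [[-0.603, -0.798, 0.005], [-0.798, 0.603, 0.003], [-0.005, -0.002, -1.0]]
force: [-0.4, 0.2, -0.1]
opening: 0.543
grasp_force: 0.0
time_s: 31.35
position: [0.2323, 0.5038, 0.2543]
tcp_rot: [[-0.603, -0.797, 0.001], [-0.797, 0.603, -0.003], [0.002, -0.002, -1.0]]
force: [-0.2, 0.3, -0.4]
opening: 0.526
grasp_force: 0.0
707 ((0.19607853889465332, 0.4518754780292511), (0.025507070124149323, 0.026125088334083557), 73.14122772216797)
2005 ((0.19655726850032806, 0.4517476558685303), (0.03660879284143448, 0.06299920380115509), 52.81138229370117)
[ 53.77344887  24.39389968  91.72739372  -0.15215631  63.99554893
 -89.04011645]
```

View pics/w5.png

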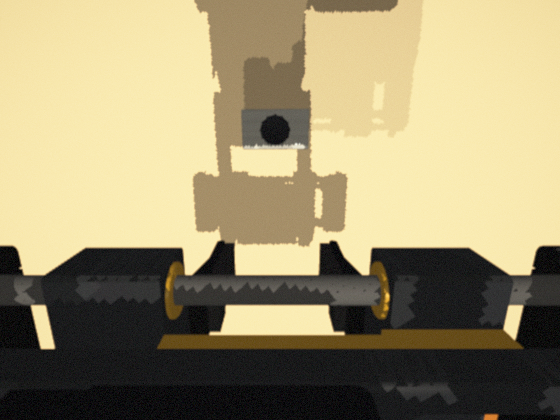

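The orange tin stands upright, cap at (275,129), fitted at (0.196,0.452) with the jaws aligned. Gripping it by the cap.

```bash
python3 -m handwheel '[[-0.018,-0.026,-0.02,0,0,0],[-0.036,-0.052,-0.04,0,0,0],[-0.036,-0.052,-0.06,0,0,0],[-0.036,-0.052,-0.08,0,0,0],[-0.036,-0.052,-0.1,0,0,0],[-0.036,-0.052,-0.115,0,0,0],[-0.036,-0.052,-0.122,0,0,0],[-0.036,-0.052,-0.125,0,0,0]]'
python3 -m handwheel '[[0,0,-0.006,0,0,0],[0,0,-0.012,0,0,0],[0,0,-0.016,0,0,0],[0,0,-0.019,0,0,0],[0,0,-0.019,0,0,0],[0,0,-0.019,0,0,0],[0,0,-0.019,0,0,0],[0,0,-0.019,0,0,0]]'
python3 -m handwheel '[[0,0,0,0,0,0],[0,0,0,0,0,0],[0,0,0,0,0,0],[0,0,0,0,0,0],[0,0,0,0,0,0],[0,0,0,0,0,0],[0,0,0.01,0,0,0],[0,0,0.03,0,0,0]]' -1
```

```text
time_s: 32.07
position: [0.1957, 0.451, 0.1286]
tcp_rot: [[-0.603, -0.797, -0.0], [-0.797, 0.603, -0.005], [0.004, -0.002, -1.0]]
force: [0.8, -0.3, 0.1]
opening: 0.527
grasp_force: 0.0
time_s: 32.73
position: [0.196, 0.4516, 0.111]
tcp_rot: [[-0.603, -0.798, 0.001], [-0.798, 0.603, -0.002], [0.001, -0.002, -1.0]]
force: [0.5, 0.3, 0.2]
opening: 0.525
grasp_force: 0.0
time_s: 33.4
position: [0.1947, 0.4495, 0.1393]
tcp_rot: [[-0.603, -0.798, -0.003], [-0.797, 0.603, -0.008], [0.008, -0.003, -1.0]]
force: [-0.5, -0.4, -4.2]
opening: 0.29
grasp_force: 30.0
```

```bash
python3 -m handwheel '[[0,0,0.035,0,0,0],[0,0,0.07,0,0,0],[0.01,-0.01,0.105,0,0,-0.02],[0.034,-0.038,0.13,0,0,-0.06],[0.06,-0.068,0.14,0,0,-0.1],[0.085,-0.098,0.14,0,0,-0.14],[0.11,-0.13,0.14,0,0,-0.18],[0.135,-0.16,0.14,0,0,-0.22]]'
python3 -m handwheel '[[0.025,-0.03,0,0,0,-0.03],[0.05,-0.06,0,0,0,-0.06],[0.075,-0.09,0,0,0,-0.094],[0.1,-0.12,0,0,0,-0.094],[0.12,-0.15,0,0,0,-0.094],[0.123,-0.19,0,0,0,-0.094],[0.126,-0.23,0,0,0,-0.094],[0.129,-0.27,0,0,0,-0.094]]'
python3 -m handwheel '[[0.003,-0.04,0,0,0,0],[0.006,-0.08,0,0,0,0],[0.009,-0.12,0,0,0,0],[0.012,-0.16,0,0,0,0],[0.014,-0.2,0,0,0,0],[0.015,-0.235,0,0,0,0],[0.015,-0.26,0,0,0,0],[0.015,-0.271,0,0,0,0]]'
python3 -m handwheel '[[0,0,0,0,0,0],[0,0,0,0,0,0],[0,0,0,0,0,0],[0,0,-0.005,0,0,0],[0,0,-0.01,0,0,0],[0,0,-0.015,0,0,0],[0,0,-0.02,0,0,0],[0,0,-0.022,0,0,0]]'
python3 -c "
from h import *
s=bot.read_state();print(s['joint_positions'])"
```

```text
time_s: 34.07
position: [0.3309, 0.2893, 0.2813]
tcp_rot: [[-0.887, -0.462, -0.0], [-0.462, 0.887, -0.003], [0.002, -0.003, -1.0]]
force: [-0.1, -0.4, -2.4]
opening: 0.291
grasp_force: 30.0
time_s: 34.73
position: [0.459, 0.0196, 0.2806]
tcp_rot: [[-0.957, -0.291, -0.003], [-0.291, 0.957, -0.003], [0.003, -0.002, -1.0]]
force: [0.6, 0.2, -2.7]
opening: 0.288
grasp_force: 30.0
time_s: 35.4
position: [0.4744, -0.2535, 0.2807]
tcp_rot: [[-0.958, -0.288, -0.001], [-0.288, 0.958, -0.005], [0.002, -0.004, -1.0]]
force: [0.3, -0.5, -3.1]
opening: 0.289
grasp_force: 30.0
time_s: 36.07
position: [0.4745, -0.2487, 0.2575]
tcp_rot: [[-0.957, -0.292, -0.003], [-0.292, 0.957, -0.001], [0.003, -0.001, -1.0]]
force: [-0.1, 0.0, -3.4]
opening: 0.292
grasp_force: 30.0
[ -39.53574886   22.67455669   94.18580232   -0.17536915   63.19831388
 -146.408251  ]
```

```bash
python3 -m handwheel '[[0.001,0,-0.006,0,0,0],[0.001,0,-0.012,0,0,0],[0.001,0,-0.018,0,0,0],[0.001,0,-0.024,0,0,0],[0.001,0,-0.03,0,0,0],[0.001,0,-0.036,0,0,0],[0.001,0,-0.042,0,0,0],[0.001,0,-0.048,0,0,0]]' ; python3 -m handwheel '[[0,0,-0.006,0,0,0],[0,0,-0.012,0,0,0],[0,0,-0.018,0,0,0],[0,0,-0.026,0,0,0],[0,0,-0.034,0,0,0],[0,0,-0.042,0,0,0],[0,0,-0.05,0,0,0],[0,0,-0.055,0,0,0]]'
```

```text
time_s: 36.73
position: [0.4757, -0.2495, 0.2098]
tcp_rot: [[-0.957, -0.291, -0.001], [-0.291, 0.957, -0.002], [0.002, -0.002, -1.0]]
force: [0.1, -0.4, -2.5]
opening: 0.293
grasp_force: 30.0
time_s: 37.4
position: [0.4755, -0.2493, 0.1544]
tcp_rot: [[-0.957, -0.291, -0.002], [-0.291, 0.957, -0.002], [0.002, -0.001, -1.0]]
force: [-0.4, -0.5, -2.8]
opening: 0.29
grasp_force: 30.0
```

```bash
python3 -m handwheel '[[0,0,-0.008,0,0,0],[0,0,-0.016,0,0,0],[0,0,-0.022,0,0,0],[0,0,-0.028,0,0,0],[0,0,-0.032,0,0,0],[0,0,-0.035,0,0,0],[0,0,-0.037,0,0,0],[0,0,-0.037,0,0,0]]'; python3 -m handwheel '[[0,0,-0.0005,0,0,0],[0,0,-0.001,0,0,0],[0,0,-0.0015,0,0,0],[0,0,-0.002,0,0,0],[0,0,-0.002,0,0,0],[0,0,-0.002,0,0,0],[0,0,-0.002,0,0,0],[0,0,-0.002,0,0,0]]'
```

```text
time_s: 38.07
position: [0.4758, -0.2496, 0.1183]
tcp_rot: [[-0.957, -0.291, -0.001], [-0.291, 0.957, -0.003], [0.002, -0.002, -1.0]]
force: [-0.5, 0.8, -4.6]
opening: 0.285
grasp_force: 30.9
time_s: 38.73
position: [0.476, -0.2497, 0.1167]
tcp_rot: [[-0.957, -0.291, -0.001], [-0.291, 0.957, -0.003], [0.002, -0.003, -1.0]]
force: [0.3, 0.3, -2.6]
opening: 0.295
grasp_force: 30.5
```

```bash
python3 -m handwheel '[[0,0,-0.0004,0,0,0],[0,0,-0.0008,0,0,0],[0,0,-0.0012,0,0,0],[0,0,-0.0015,0,0,0],[0,0,-0.0015,0,0,0],[0,0,-0.0015,0,0,0],[0,0,-0.0015,0,0,0],[0,0,-0.0015,0,0,0]]'
```

```text
time_s: 39.4
position: [0.4759, -0.2495, 0.1157]
tcp_rot: [[-0.957, -0.291, -0.001], [-0.291, 0.957, -0.003], [0.001, -0.003, -1.0]]
force: [-0.7, 1.9, 4.7]
opening: 0.293
grasp_force: 30.6
```

On the floor. Release, rise, and look.

```bash
python3 -m handwheel '[[0,0,0,0,0,0],[0,0,0,0,0,0],[0,0,0,0,0,0],[0,0,0.01,0,0,0],[0,0,0.03,0,0,0],[0,0,0.05,0,0,0],[0,0,0.075,0,0,0],[0,0,0.105,0,0,0]]' 0.05
python3 -m handwheel '[[-0.01,0,0.03,0,0,0],[-0.03,0,0.06,0,0,0],[-0.05,0,0.08,0,0,0],[-0.05,0,0.1,0,0,0],[-0.05,0,0.1,0,0,0],[-0.05,0,0.1,0,0,0],[-0.05,0,0.1,0,0,0],[-0.05,0,0.1,0,0,0]]'
python3 - <<'E'
from h import *
a,d=cams.capture("scene");b,_=cams.capture("top")
cv2.imwrite("pics/end.png",np.hstack([a[120:400,:400],b[100:380,120:480]]))
E
```

```text
time_s: 40.07
position: [0.4752, -0.2492, 0.2207]
tcp_rot: [[-0.957, -0.291, -0.003], [-0.291, 0.957, -0.001], [0.003, -0.0, -1.0]]
force: [0.7, -0.1, -0.3]
opening: 0.522
grasp_force: 0.0
time_s: 40.73
position: [0.4256, -0.2491, 0.3189]
tcp_rot: [[-0.957, -0.291, -0.003], [-0.291, 0.957, -0.001], [0.003, -0.0, -1.0]]
force: [0.8, 0.5, -0.8]
opening: 0.526
grasp_force: 0.0
```

View pics/end.png

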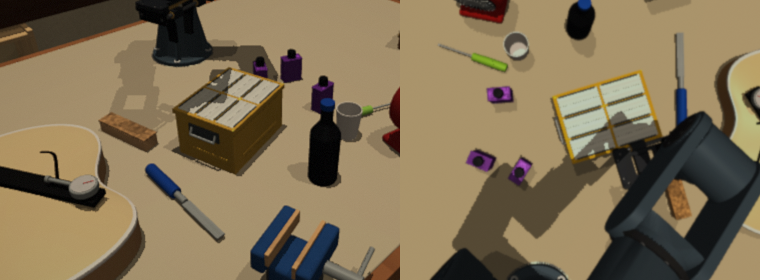

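Both tins are gone from the bench, the flaps are shut (crate at about (230,115) in the left half), and the other things are where they were. The gripper is clear.

```bash
python3 -c "
from rig import bot
print(bot.hand_in())"
```

```text
the job is handed in; nothing more can be done
None
```

The job is handed in at about 41 s: the green tin is in the middle left cell and the orange tin, after standing on the bench and being retaken by its cap, is in the near right cell, both lowered to the floor and released with the flaps shut; the hardest push was one 34 N probe on an occupied cell's cap.

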